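# Step the probe-check carrier: red puck, then blue

### The arm

A 7-joint arm with a two-finger parallel gripper is mounted at the origin on the work surface. World frame = base frame: x ahead of the robot, y to its left, z up, the work surface at z = 0. Lengths are in m, angles in degrees, forces in N, time in s.
With the tool pointing down it reaches from about 0.425 to 0.875 m from the base axis. Payload 4.7 kg.
Tool frame: the origin (TCP) lies at the very end of the fingers, on their centre line; the grasp point (between the pads) lies env.hold_point_z behind it (env.hold_point_z is the distance from the TCP to the grasp point, in m); z points along the fingers, y is the line along which they close (so a half turn about z gives the same grasp; the last joint's range is limited). The gripper opens to 87 mm and grips with 3 to 60 N. Pads are 19 mm wide; open, the fingers measure 117 mm over their backs; the gripper's body (75 mm by 190 mm) begins 51 mm behind the grasp point.
Start: joints at [64.177, 18.392, -4.016, 83.108, 1.295, 78.541, -3.26], TCP at [0.291, -0.581, 0.223] pointing down, gripper open.
Joint ranges: [-163.93, 163.93], [-17.29, 119.83], [-79.2, 71.16], [3.27, 140.29], [-89.18, 269.18], [5.43, 117.66], [-154.24, 154.24]. Speed limits (degrees/s): [147.25, 147.25, 180, 180, 180, 180, 180].

### API

Orientations are given as [roll, pitch, yaw] about the fixed x, y, z axes, in that order (R = Rz(yaw) Ry(pitch) Rx(roll)).
In Python, from cell import env gives the robot as it stands.
- The arm moves only by the shell command python3 -m jog 'ROWS' [FORCE]. ROWS is JSON, a list of rows, each an object with "dp": the shift along the tool's x, y, z in cm, a list of three; "twist": the turn about the tool's z in degrees; "fingers": the opening, from 0 (shut) to 1 (fully open). A call has 1 to 8 rows; each row is the pose to reach, as a shift and turn from the pose commanded when the call began, along the tool's axes at that moment; what a row does not reach only later rows make up. A row lasts 1/8 s, in which the tool goes at most 62.5 mm and 10.7 degrees, less where a joint would pass 70% of its speed; a pose out of reach is approached as far as the arm can. A call with a gripper value outside its range is refused whole. The fingers move at their own pace and stop on an object; FORCE is the grip in N (left out, the last holds). Time passes only in rows, so rows that repeat a pose let the fingers close. It gives the time, the measured TCP pose, the force, the opening and the grip force at its end, in the units of the state.
- env.get_obs(): the state, without advancing time (a new reading comes with each control period).
- env.read_camera(name): name is "side" or "top" or "wrist"; returns a dict with "pixels" (400x640x3 uint8, blue, green, red), "depth" (400x640 float32, m along the optical axis (not along the pixel's ray), 0 where there is no reading), "fx", "fy", "cx", "cy" (pixels), "k1" (the pictures are not rectified: a ray, as slopes to the right and down, at radius r is drawn at 1 + k1 r^2 times it, then the intrinsics apply), "rvec" (rotation vector, rad) and "tvec" (3), from world to camera coordinates, as OpenCV has them. Camera axes: x right, y down, z forward; pixel columns grow to the right and rows downward; lengths in m; the calibration is good to about 2 mm. A picture is of the moment at which its call begins.
- env.sign_off(): hands the job in; it is judged then, once.
The state is a dict: "time_s": time; "qpos": joint angles; "joint_velocities": joint speeds; "effort": joint torques, N m; "tool_pos": TCP position; "tool_rot": TCP orientation; "force": force on the tool from outside, world axes, zero at the start; "wrist_torque": the same for the moment, N m; "grip_width": finger opening in m; "grasp_force": force on a finger pad.
Only numpy, scipy, OpenCV 4.12 (cv2) and the standard library are available. Lean on these libraries where they do the work, as an engineer would, in place of code of your own. Each camera call takes 0.05 s, during which the arm holds its last target. There are 200 camera calls.

### The job

Slide the carrier of the x-y stage by its green knob so that the red puck comes to stand centred under the tip of the fixed brass probe, and leave it still there for a full second while the reading is taken. Then slide the carrier on until the blue puck is centred under the tip, and let go with the carrier standing there. Leave the pucks seated in their pockets and keep clear of the probe.

Things in the scene. Friction and masses are not known exactly. Their poses are not given: they have to be found in the camera images.
- probe: Fixed vertical brass probe, 12 mm thick (18 mm from 75 mm above its tip), tapering to a point over the middle of the x-y stage. Origin at the tip, 93 mm above the bench, 12 mm above the puck tops. Its 14 mm square white boom, underside 105 mm above the tip, runs along the origin's +y to a post 180 mm away. Axes: x and y along the two slides, z up.
- handle (a point): Top centre (120 mm above the bench) of the carrier's upright green knob: 24 mm diameter, 52 mm tall. x points to the centre, 140 mm off, of the black 130 mm square plate whose 4 pockets are 64 mm apart. The carrier slides along x and y at once, 1.5 N friction each, stays put, cannot turn. It starts drawn back towards the robot; its travel lets every pocket reach the tip.
- puck_red: Red plastic puck on the carrier: upright cylinder, 30 mm diameter, 14 mm tall, seated 6 mm deep in one of the four pockets; origin at the centre of its underside, 67 mm above the bench. It rides along with the carrier. The other pockets hold the blue, a yellow and a white puck; which puck sits in which pocket changes.
- puck_blue: Blue plastic puck on the carrier: upright cylinder, 30 mm diameter, 14 mm tall, seated 6 mm deep in one of the four pockets; origin at the centre of its underside, 67 mm above the bench. It rides along with the carrier. It is 64 mm or 91 mm (diagonally) from the red puck.
There are look-alikes about, which are no part of the job. Of the things shaped like the puck_blue, the blue one is meant.

How it is judged (in metres and radians):
On the way, in this order (a step that is already met when the one before it is completed fails the run):
1. the red puck stands still, centred under the probe tip within 10 mm, for half a second (horizontal distance between puck_red and probe below 0.01 m and linear speed of puck_red below 0.015 m/s), for 0.5 s.
2. the blue puck is brought under the probe tip, within 10 mm (horizontal distance between puck_blue and probe below 0.01 m), for 0.2 s.
At the end, for the whole second after the job is handed in: The blue puck is centred under the probe tip, within 10 mm horizontally, the carrier is at rest and the red and blue pucks are seated in their pockets (raised by less than 7 mm) (horizontal distance between puck_blue and probe below 0.01 m and linear speed of each of puck_red, puck_blue below 0.01 m/s and z of each of puck_red, puck_blue in the frame of handle below -0.046 m); the robot touches nothing.
It fails at once if a red or blue puck is lifted out of its pocket (raised 7 mm or more) (not (z of puck_red in the frame of handle below -0.046 m) or not (z of puck_blue in the frame of handle below -0.046 m)).
It fails at once if the probe is struck or pushed (more than 3 N) (contact force between probe and anything else above 3 N).
It also fails if it takes over 35 s, if anything falls off the work surface, if the arm or the gripper's body presses on something with over 40 N, if the wrist force passes 120 N, or if a joint passes its speed limit or range.

## Working session

There is one attempt and no reset: what is moved stays moved. The work goes in short steps, Python scripts to look and compute and a shell command to move; the robot and the scene stay as the last step left them, time stands still between calls to the robot, and variables do not carry over. Pictures are saved under pics/ and viewed, at most 10 in all, crops included, and the job is handed in when it is done.

```bash
mkdir -p pics; ls; cat > h.py <<'E'
import numpy as np, cv2
from cell import env
def pix2w(c,u,v,z=None,d=None):
    K=np.array([[c['fx'],0,c['cx']],[0,c['fy'],c['cy']],[0,0,1.]])
    n=cv2.undistortPoints(np.array([[[u,v]]],float),K,np.array([c['k1'],0,0,0.]))[0,0]
    R,_=cv2.Rodrigues(np.array(c['rvec'],float)); t=np.array(c['tvec'],float).ravel()
    r=R.T@np.array([n[0],n[1],1.]); o=-R.T@t
    if z is not None: d=(z-o[2])/r[2]
    elif d is None: d=float(c['depth'][int(round(v)),int(round(u))])
    return o+d*r
E
python3 - <<'E'
from h import *
import pickle
for n in ('top','side'):
    c=env.read_camera(n); pickle.dump(c,open(n+'.pkl','wb')); cv2.imwrite(f'pics/{n}0.png',c['pixels'])
    R,_=cv2.Rodrigues(np.array(c['rvec'],float)); print(n,-R.T@np.array(c['tvec']).ravel(),c['fx'],c['k1'])
o=env.get_obs();print(o['tool_pos'],o['tool_rot'],o['time_s'],env.hold_point_z)
E
```

```text
pics
top [ 5.21847408e-01 -8.65506735e-05  8.80250007e-01] 456.9123776391623 -0.10425543420982167
side [0.29747477 0.29443954 0.62061078] 501.63905394189385 0.028379599487206374
[ 0.29110206 -0.5806103   0.22152717] [-1.79898552e+02  5.64430808e-03  2.66325534e+01] 0.1 0.0187
```

View pics/top0.png

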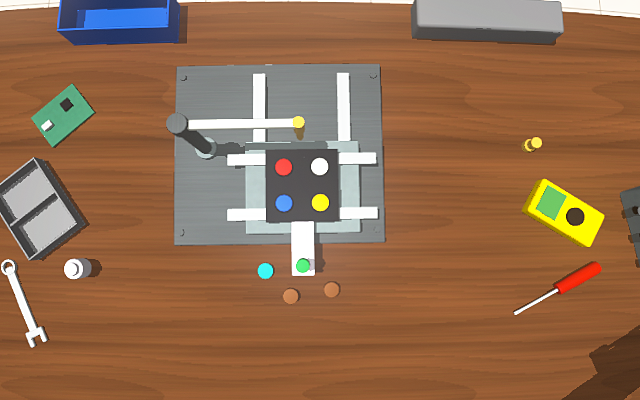

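View pics/side0.png

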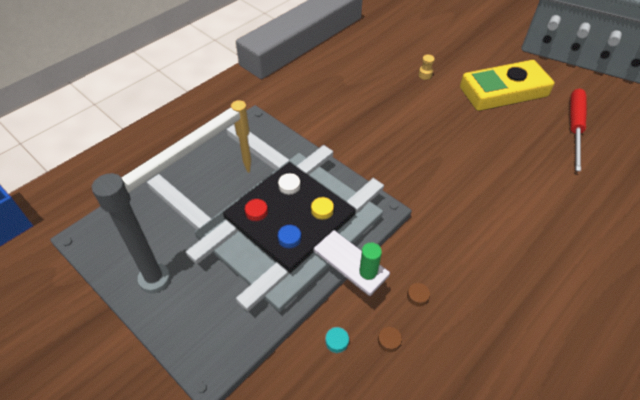

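Top view: red puck (283,167), white (319,166), blue (284,203), yellow (320,203), knob (303,266), and the probe's top under the boom end (298,122). Look-alikes for the blue puck are the cyan disc (265,271), the blue bin (120,20) and brown discs (290,296) and (331,289). For the probe it is the small brass post (533,144). By the description I choose the blue puck in the plate's pocket and the probe on the boom. The side view puts the tip near (248,170).

```bash
python3 - <<'E'
from h import *
import pickle
t=pickle.load(open('top.pkl','rb'));s=pickle.load(open('side.pkl','rb'))
a=cv2.resize(t['pixels'][110:290,240:380],None,fx=3,fy=3,interpolation=cv2.INTER_CUBIC)
b=cv2.resize(s['pixels'][95:185,210:280],None,fx=6,fy=6,interpolation=cv2.INTER_CUBIC)
print(a.shape,b.shape)
o=np.zeros((540,800,3),np.uint8);o[:,:420]=a[:540,:420];w=min(380,b.shape[1]);o[:540,420:420+w]=b[:540,:w]
cv2.imwrite('pics/crop.png',o)
def cen(c,m,win):
    y0,y1,x0,x1=win; M=np.zeros(m.shape,bool);M[y0:y1,x0:x1]=m[y0:y1,x0:x1]
    v,u=np.nonzero(M);return u.mean(),v.mean(),M.sum()
for n,c,wins in(('top',t,dict(red=(150,185,268,300),white=(150,180,306,335),blue=(190,218,270,300),yellow=(190,218,306,335),knob=(250,274,292,315))),('side',s,dict(red=(190,230,240,272),white=(165,196,275,304),blue=(218,250,274,305),yellow=(190,225,306,338)))):
    hsv=cv2.cvtColor(c['pixels'],cv2.COLOR_BGR2HSV);p=c['pixels'].astype(int)
    for k,w in wins.items():
        m=(hsv[...,2]>130)&((hsv[...,1]>110) if k!='white' else True)
        if k=='knob': m=(p[...,1]>p[...,2]+60)&(p[...,1]>p[...,0]+40)
        u,v,N=cen(c,m,w);print(n,k,round(u,1),round(v,1),N,pix2w(c,u,v,z=.12 if k=='knob' else .081).round(4))
print('tip side',pix2w(s,248,170,z=.093))
E
```

```text
(540, 420, 3) (540, 420, 3)
top red 283.0 166.5 234 [0.6442 0.0491 0.081 ]
top white 319.1 166.0 241 [ 0.6452 -0.0146  0.081 ]
top blue 283.4 202.7 240 [0.5802 0.048  0.081 ]
top yellow 319.9 202.1 245 [ 0.5813 -0.0161  0.081 ]
top knob 302.3 265.4 150 [0.4734 0.0138 0.12  ]
side red 255.3 208.5 351 [0.6422 0.052  0.081 ]
side white 288.9 180.6 424 [ 0.6452 -0.0143  0.081 ]
side blue 288.8 234.4 358 [0.579  0.0502 0.081 ]
side yellow 321.8 207.3 396 [ 0.5788 -0.0122  0.081 ]
tip side [0.69292969 0.01883022 0.093     ]
```

View pics/crop.png

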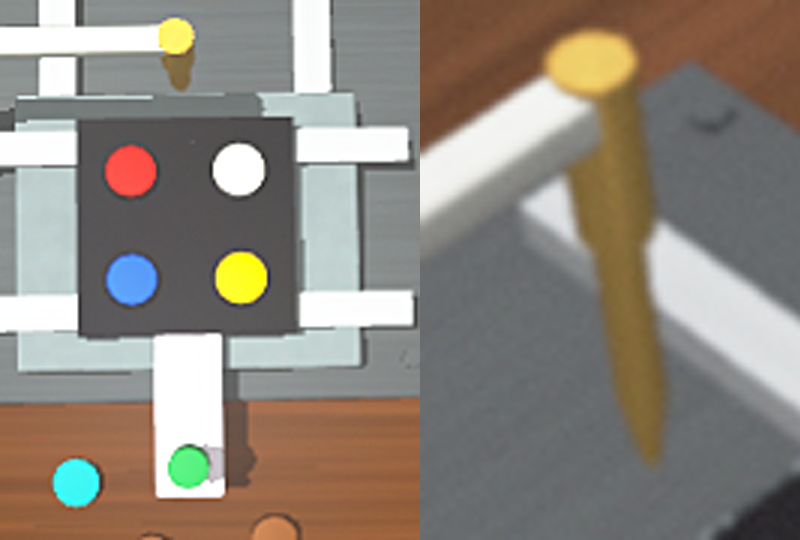

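The crop shows the blue puck sits directly behind the red one (towards the robot), 64 mm away along x. The probe tip is at crop (652,466), which is side pixel (248.2,172.2).

```bash
cat >> h.py <<'E'
from scipy.spatial.transform import Rotation as Ro
def go(target,yaw=None):
    o=env.get_obs();R=Ro.from_euler('xyz',o['tool_rot'],degrees=True)
    print('t',o['time_s'],'tcp',np.round(o['tool_pos'],4),np.round(o['tool_rot'],2),'dp cm',(100*R.inv().apply(np.array(target)-o['tool_pos'])).round(2),'twist',None if yaw is None else round(o['tool_rot'][2]-yaw,1))
E
python3 - <<'E'
from h import *
import pickle
t=pickle.load(open('top.pkl','rb'));s=pickle.load(open('side.pkl','rb'))
print(pix2w(s,248.2,172.2,z=.093),pix2w(t,299.8,138.5,z=.093), pix2w(t,298.2,121.8,z=.205))
print(pix2w(s,371,249,z=.12))
go([.473,.014,.2],1)
E
```

```text
[0.6896117  0.02137798 0.093     ] [0.69184462 0.0193855  0.093     ] [0.69322387 0.01915066 0.205     ]
[0.47380225 0.01481834 0.12      ]
t 0.1 tcp [ 0.2911 -0.5806  0.2215] [-1.799e+02  1.000e-02  2.663e+01] dp cm [ 42.91 -44.99   2.23] twist 25.6
```

```bash
python3 -m jog '[{"dp":[42.9,-45,2],"twist":25.6,"fingers":1},{"dp":[42.9,-45,2],"twist":25.6,"fingers":1},{"dp":[42.9,-45,2],"twist":25.6,"fingers":1},{"dp":[42.9,-45,2],"twist":25.6,"fingers":1},{"dp":[42.9,-45,2],"twist":25.6,"fingers":1},{"dp":[42.9,-45,2],"twist":25.6,"fingers":1},{"dp":[42.9,-45,2],"twist":25.6,"fingers":1},{"dp":[42.9,-45,2],"twist":25.6,"fingers":1}]' 10; python3 -c "
from h import *
go([.473,.014,.2],1)"
```

```text
time_s: 1.1
tool_pos: [0.4375, -0.1012, 0.2063]
tool_rot: [180.0, -0.0, 1.0]
force: [1.7, 0.2, 0.4]
grip_width: 0.0868
grasp_force: 0.0
t 1.1 tcp [ 0.4375 -0.1012  0.2063] [ 1.7997e+02 -1.0000e-02  1.0100e+00] dp cm [  3.75 -11.46   0.62] twist 0.0
```

```bash
python3 -m jog '[{"dp":[3.7,-11.4,0.6],"twist":0,"fingers":1},{"dp":[3.7,-11.4,0.6],"twist":0,"fingers":1},{"dp":[3.7,-11.4,0.6],"twist":0,"fingers":1},{"dp":[3.7,-11.4,0.6],"twist":0,"fingers":1}]'; python3 -c "
from h import *
c=env.read_camera('wrist');cv2.imwrite('pics/w1.png',c['pixels'])
go([.4735,.014,.088],1)"
```

```text
time_s: 1.6
tool_pos: [0.472, 0.0109, 0.2001]
tool_rot: [180.0, 0.1, 1.0]
force: [0.5, -0.5, 0.0]
grip_width: 0.0872
grasp_force: 0.0
t 1.65 tcp [0.472  0.0102 0.2001] [1.7997e+02 5.0000e-02 9.4000e-01] dp cm [ 0.17 -0.39 11.21] twist -0.1
```

View pics/w1.png

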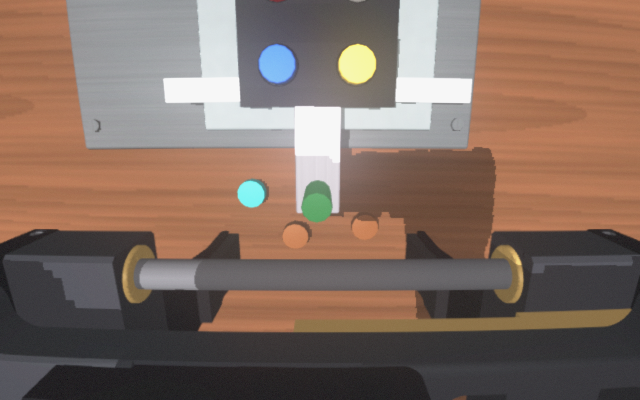

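The wrist view shows the knob top at (317,208), midway between the fingers (columns 225 and 420). The way down is clear.

```bash
python3 -m jog '[{"dp":[0.1,-0.4,6],"twist":0,"fingers":1},{"dp":[0.1,-0.4,11.2],"twist":0,"fingers":1},{"dp":[0.1,-0.4,11.2],"twist":0,"fingers":0.5},{"dp":[0.1,-0.4,11.2],"twist":0,"fingers":0.2},{"dp":[0.1,-0.4,11.2],"twist":0,"fingers":0.15},{"dp":[0.1,-0.4,11.2],"twist":0,"fingers":0.15},{"dp":[0.1,-0.4,11.2],"twist":0,"fingers":0.15},{"dp":[0.1,-0.4,11.2],"twist":0,"fingers":0.15}]' 12; python3 - <<'E'
from h import *
c=env.read_camera('top');cv2.imwrite('pics/t2.png',c['pixels'])
p=c['pixels'].astype(int)
hsv=cv2.cvtColor(c['pixels'],cv2.COLOR_BGR2HSV)
n,l,st,ce=cv2.connectedComponentsWithStats(((hsv[...,1]>110)&(hsv[...,2]>130)&((hsv[...,0]<8)|(hsv[...,0]>172)|((hsv[...,0]>100)&(hsv[...,0]<125)))).astype(np.uint8))
for i in range(1,n):
    if 100<st[i,4]<400 and 200<ce[i,0]<400: print(ce[i],st[i,4],pix2w(c,*ce[i],z=.081).round(4))
go([0,0,0])
E
```

```text
time_s: 2.65
tool_pos: [0.4735, 0.0155, 0.0888]
tool_rot: [180.0, -0.0, 1.0]
force: [0.2, 0.1, -1.0]
grip_width: 0.0351
grasp_force: 0.0
[283.  166.5] 234 [0.6442 0.0491 0.081 ]
[283.4338843  202.66115702] 242 [0.5803 0.0479 0.081 ]
t 2.7 tcp [0.4734 0.0155 0.0886] [ 1.7999e+02 -1.0000e-02  1.0400e+00] dp cm [-47.36   0.69   8.85] twist None
```

```bash
python3 -m jog '[{"dp":[0,0,0],"twist":0,"fingers":0.15},{"dp":[0,0,0],"twist":0,"fingers":0.15},{"dp":[0.5,0.3,0],"twist":0,"fingers":0.15},{"dp":[1.5,1,0],"twist":0,"fingers":0.15},{"dp":[2.5,1.7,0],"twist":0,"fingers":0.15},{"dp":[3.6,2.4,0],"twist":0,"fingers":0.15},{"dp":[4.5,2.9,0],"twist":0,"fingers":0.15},{"dp":[4.7,3.05,0],"twist":0,"fingers":0.15}]' 12; cat > m.py <<'E'
from h import *
import sys
T=np.array([.6915,.0193])
c=env.read_camera('top');cv2.imwrite(sys.argv[1],c['pixels'])
hsv=cv2.cvtColor(c['pixels'],cv2.COLOR_BGR2HSV)
n,l,st,ce=cv2.connectedComponentsWithStats(((hsv[...,1]>110)&(hsv[...,2]>130)&((hsv[...,0]<8)|(hsv[...,0]>172)|((hsv[...,0]>100)&(hsv[...,0]<125)))).astype(np.uint8))
for i in range(1,n):
    if 40<st[i,4]<400 and 200<ce[i,0]<400: w=pix2w(c,*ce[i],z=.081);print(ce[i],st[i,4],w.round(4),'to tip',(T-w[:2]).round(4))
go([0,0,0])
E
python3 m.py pics/t3.png
```

```text
time_s: 3.7
tool_pos: [0.5218, -0.0147, 0.0884]
tool_rot: [-180.0, -0.0, 1.0]
force: [-1.4, 1.6, 3.1]
grip_width: 0.0235
grasp_force: 12.0
[300.60893855 140.89385475] 179 [0.6901 0.0182 0.081 ] to tip [0.0014 0.0011]
[300.79661017 175.28813559] 236 [0.6286 0.0176 0.081 ] to tip [0.0629 0.0017]
t 3.75 tcp [ 0.5218 -0.0147  0.0885] [-1.8e+02 -5.0e-02  1.0e+00] dp cm [-52.15  -2.38   8.8 ] twist None
```

The red puck is within about 1 mm of the tip. I hold for over a second and check with the side camera.

```bash
python3 -m jog '[{"dp":[0,0,0],"twist":0,"fingers":0.15},{"dp":[0,0,0],"twist":0,"fingers":0.15},{"dp":[0,0,0],"twist":0,"fingers":0.15},{"dp":[0,0,0],"twist":0,"fingers":0.15},{"dp":[0,0,0],"twist":0,"fingers":0.15},{"dp":[0,0,0],"twist":0,"fingers":0.15},{"dp":[0,0,0],"twist":0,"fingers":0.15},{"dp":[0,0,0],"twist":0,"fingers":0.15}]' 12; python3 - <<'E'
from h import *
s=env.read_camera('side');t=env.read_camera('top')
a=cv2.resize(s['pixels'][130:250,190:310],None,fx=3.3,fy=3.3,interpolation=cv2.INTER_CUBIC)
b=cv2.resize(t['pixels'][90:210,240:360],None,fx=3.3,fy=3.3,interpolation=cv2.INTER_CUBIC)
cv2.imwrite('pics/c4.png',np.hstack([a,b]))
E
```

```text
time_s: 4.75
tool_pos: [0.5209, -0.0142, 0.0885]
tool_rot: [180.0, 0.0, 1.0]
force: [1.6, -1.6, 0.1]
grip_width: 0.0236
grasp_force: 12.0
```

View pics/c4.png

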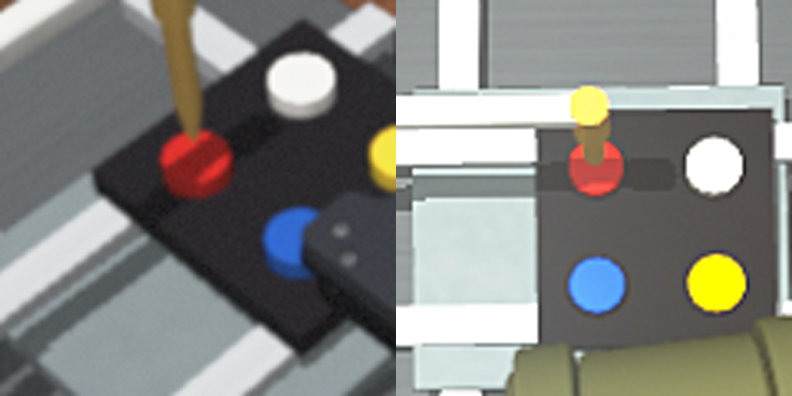

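Side crop: the tip is at (192,140), about 17 px above the red puck's top centre (196,157), which matches the 12 mm gap. Top crop: the tip is at (595,163) and the red puck is centred near (597,167). I now slide on 6.4 cm to the blue puck.

```bash
python3 -m jog '[{"dp":[0.6,0,0],"twist":0,"fingers":0.15},{"dp":[1.8,0,0],"twist":0,"fingers":0.15},{"dp":[3.2,0,0],"twist":0,"fingers":0.15},{"dp":[4.6,0,0],"twist":0,"fingers":0.15},{"dp":[5.8,0,0],"twist":0,"fingers":0.15},{"dp":[6.4,0,0],"twist":0,"fingers":0.15},{"dp":[6.4,0,0],"twist":0,"fingers":0.15},{"dp":[6.4,0,0],"twist":0,"fingers":0.15}]' 12;python3 m.py pics/t5.png
```

```text
time_s: 5.85
tool_pos: [0.5852, -0.0129, 0.0885]
tool_rot: [-180.0, -0.1, 1.0]
force: [1.9, -1.2, 1.1]
grip_width: 0.0237
grasp_force: 12.0
[299.28571429 104.97835498] 231 [0.7555 0.0209 0.081 ] to tip [-0.064  -0.0016]
t 5.9 tcp [ 0.585  -0.0129  0.0885] [ 1.80e+02 -5.00e-02  1.03e+00] dp cm [-58.48  -2.35   8.8 ] twist None
```

```bash
python3 -m jog '[{"dp":[0,0,0],"twist":0,"fingers":0.15},{"dp":[0,0,0],"twist":0,"fingers":0.15},{"dp":[0,0,0],"twist":0,"fingers":0.6},{"dp":[0,0,0],"twist":0,"fingers":0.6},{"dp":[0,0,0],"twist":0,"fingers":0.6},{"dp":[0,0,0],"twist":0,"fingers":0.6},{"dp":[0,0,-3],"twist":0,"fingers":0.6},{"dp":[0,0,-6],"twist":0,"fingers":0.6}]' 12;python3 -m jog '[{"dp":[-2,0,-4],"twist":0,"fingers":0.6},{"dp":[-7,0,-5],"twist":0,"fingers":0.6},{"dp":[-12,0,-5],"twist":0,"fingers":0.6},{"dp":[-12,0,-5],"twist":0,"fingers":0.6},{"dp":[-12,0,-5],"twist":0,"fingers":0.6},{"dp":[-12,0,-5],"twist":0,"fingers":0.6}]'; python3 m.py pics/t6.png; python3 - <<'E'
from h import *
s=env.read_camera('side');t=env.read_camera('top')
a=cv2.resize(s['pixels'][130:250,190:310],None,fx=3.3,fy=3.3,interpolation=cv2.INTER_CUBIC)
b=cv2.resize(t['pixels'][90:210,240:360],None,fx=3.3,fy=3.3,interpolation=cv2.INTER_CUBIC)
cv2.imwrite('pics/c6.png',np.hstack([a,b]))
E
```

```text
time_s: 6.9
tool_pos: [0.5844, -0.0129, 0.1488]
tool_rot: [-180.0, 0.1, 1.0]
force: [0.4, -0.3, 0.0]
grip_width: 0.052
grasp_force: 0.0
time_s: 7.65
tool_pos: [0.4659, -0.0149, 0.1986]
tool_rot: [-180.0, -0.0, 1.1]
force: [-0.6, -0.7, 0.0]
grip_width: 0.0523
grasp_force: 0.0
[299.28384279 105.16157205] 229 [0.7552 0.0209 0.081 ] to tip [-0.0637 -0.0016]
[300.28220859 141.57668712] 163 [0.6889 0.0188 0.081 ] to tip [0.0026 0.0005]
t 7.7 tcp [ 0.4658 -0.0149  0.1984] [-179.94   -0.      1.06] dp cm [-46.55  -2.33  19.84] twist None
```

View pics/c6.png

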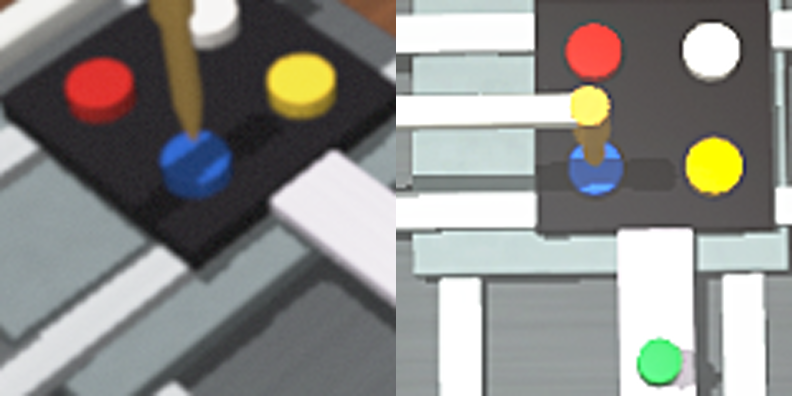

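The blue puck's top centre is at about (196,157) in the side crop with the tip at (192,140), the same geometry as for the red puck. The knob is free and the gripper is clear.

```bash
python3 -c "
from cell import env
print(env.sign_off())"
```

```text
the job is handed in; nothing more can be done
None
```

The red puck was held still under the probe tip for more than a second, then the blue puck was brought under it and the carrier let go there, each within about 1 mm by the camera; the job was handed in after about 8 s, and the sign-off gave no verdict.

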